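# Tidy the worktop: cutlery, condiments and fruit each to their own holder

### The job

Put the five loose things in front of the robot away where each kind belongs: the fork flat in the long bay of the cutlery tray and the teaspoon flat in the tray's shorter bay beside it, the spice jar and the salt shaker upright in the dark caddy, one in each well, and the lemon in the bowl. Leave the kitchen timer and the tub standing between them where they are.

Things in the scene. Friction and masses are not known exactly. Their poses are not given: they have to be found in the camera images.
- fork: steel dinner fork lying near the robot-side edge of the worktop, 206 long, at most 28 wide, 13 high. Origin: middle of its length and width, at its underside. x along its length, z up; grip it across (along y) at the origin, where it behaves as 26 wide.
- teaspoon: steel teaspoon lying near the robot-side edge of the worktop, 139 long, at most 30 wide, 10 high. Origin: middle of its length and width, at its underside. x along its length, z up; grip it across (along y) at the origin, where it behaves as 26 wide.
- spice_jar: round spice jar with a red cap, standing in front of the robot, 45 diameter, 106 high. Origin: centre of its underside, z up.
- shaker: round glass salt shaker with a grey top, standing, 44 diameter at the body (up to 70 above the base), narrowing to 34 at the top, 90 high. Origin: centre of its underside, z up.
- lemon: yellow lemon lying on its side in front of the robot (not the one with the fruit at the far right), 78 long, 55 wide, 56 high. Origin: under its middle, at its underside. x along its length (as it lies at the start), z up; grip it along y.
- cutlery_tray: light wood tray, fixed, 186 (x) by 238 (y) by 28 high; walls 6 thick, inner floor 6 above the worktop. Origin: centre of its underside, z up. Long bay: 84 (x) by 226 (y) inside, centre at x -45, y 0. Shorter bay: 84 by 160 inside, centre at x +45, y -33; the third, small bay (84 by 60, at +x +y) stays empty. Cutlery lies along y, pointing either way.
- caddy: small holder of dark wood, fixed, 78 (x) by 150 (y) by 45 high, with two square wells 66 by 66 inside; walls 6 thick, inner floor 6 above the worktop. Origin: centre of its underside, z up. Well centres at x 0, y +36 and y -36.
- bowl: loose white round bowl with a flower pattern, 130 diameter at the rim, 58 high, hollow. Origin: centre of its underside, z up. The inside floor is about 8 above the worktop and the mouth about 120 wide.
- timer: loose round kitchen timer with a red cap, 63 diameter, 47 high, a bystander. Origin: centre of its underside.
- tub: loose small white and blue food tub, 72 diameter, 72 high, a bystander. Origin: centre of its underside.
Not all that is in view belongs to the job. Leave any green or pink look-alike of the spice_jar alone.

How it is judged:
By the outcome, as a careful person would: the job done as asked, in the order asked, and still so for the second after the job is handed in, with the robot touching nothing.
It also fails if it takes over 136 s, if anything falls off the work surface, if the arm or the gripper's body presses on something with over 40 N, if the wrist force passes 120 N, or if a joint passes its speed limit or range.

### The arm

A 7-joint arm with a two-finger parallel gripper is mounted at the origin on a cart in front of the work surface, level with it; the furniture and walls round the work are solid. World frame = base frame: x ahead of the robot, y to its left, z up, the work surface at z = 0. Lengths are in m, angles in rad, forces in N, time in s.
With the tool pointing down it reaches from about 0.425 to 0.925 m from the base axis. Payload 6.8 kg.
Tool frame: the origin (TCP) lies midway between the tips of the shut fingers; the grasp point (between the pads) lies 19 mm behind it (ctrl.grip_depth is the distance from the TCP to the grasp point, in m); z points along the fingers, y is the line along which they close (so a half turn about z gives the same grasp; the last joint's range is limited). The gripper opens to 85 mm and grips with 20 to 120 N. Pads are 22 mm wide; open, the fingers measure 114 mm over their backs; the gripper's body (76 mm by 85 mm) begins 54 mm behind the grasp point. The pads swing forward as they close: fully open they stand 13 mm farther back than shut.
Start: joints at [-1.284, 0.477, 0.022, 1.555, -0.011, 1.109, -0.083], TCP at [0.26, 0.623, 0.231] pointing down, gripper open.
Joint ranges: [-2.96, 2.96], [-0.34, 2.1], [-1.41, 1.46], [0.24, 2.44], [-1.37, 4.51], [0.17, 1.92], [-2.96, 2.96]. Speed limits (rad/s): [2.39, 2.39, 3.14, 3.14, 3.14, 3.14, 3.14].

### API

Orientations are given as a unit quaternion [w, x, y, z].
In Python, from station import ctrl gives the robot as it stands.
- The arm moves only by the shell command python3 -m handwheel 'ROWS' [FORCE]. ROWS is JSON, a list of rows, each a list of 5 numbers: the shift along the tool's x, y, z normalised to -1 to 1, where 1 is 1 m, then the turn about the tool's z normalised to -1 to 1, where 1 is pi/4 rad, then the opening, from -1 (shut) to 1 (fully open). In form: [[dx, dy, dz, roll, gripper], ...]. A call has 1 to 8 rows; each row shifts and turns the commanded pose from where the row before left it, along the tool's axes as they then stand; what a row does not reach is not made up. A row lasts 1/10 s, in which the tool goes at most 50 mm and 8.59 degrees, less where a joint would pass 70% of its speed; a pose out of reach is approached as far as the arm can. A call with a number of a shift or a turn outside -1 to 1 is refused whole. A call with a gripper value outside its range is refused whole. The fingers move at their own pace and stop on an object; FORCE is the grip in N (left out, the last holds). Time passes only in rows, so rows that do not move let the fingers close. It gives the time, the measured TCP pose, the force, the opening and the grip force at its end, in the units of the state.
- ctrl.get_state(): the state, without advancing time (a new reading comes with each control period).
- ctrl.get_image(name): name is "scene" or "top" or "wrist"; returns a dict with "frame" (480x640x3 uint8, red, green, blue), "fov_y" (degrees; the focal length in pixels is half the picture's height over the tangent of half this angle, whatever the lens; pixels are square), "cx", "cy" (the principal point, pixels), "eye" and "attitude" of the camera in the world. Camera axes: x right, y down, z forward; pixel columns grow to the right and rows downward; lengths in m; the calibration is good to about 2 mm. A picture is of the moment at which its call begins. There is no depth.
- ctrl.finish_job(): hands the job in; it is judged then, once.
The state is a dict: "time_s": time; "joints": joint angles; "qd": joint speeds; "effort": joint torques, N m; "tcp_pos": TCP position; "ee_rot": TCP orientation; "force": force on the tool from outside, world axes, zero at the start; "ft_torque": the same for the moment, N m; "grip_width": opening from 0.0 (shut) to 1.0 (fully open); "finger_force": force on a finger pad.
Only numpy, scipy, OpenCV 4.12 (cv2) and the standard library are available. Lean on these libraries where they do the work, as an engineer would, in place of code of your own. Each camera call takes 0.05 s, during which the arm holds its last target. There are 200 camera calls.

## Working session

There is one attempt and no reset: what is moved stays moved. The work goes in short steps, Python scripts to look and compute and a shell command to move; the robot and the scene stay as the last step left them, time stands still between calls to the robot, and variables do not carry over. Pictures are saved under pics/ and viewed, at most 14 in all, crops included, and the job is handed in when it is done.

```bash
ls; mkdir -p pics
python3 - <<'E'
from station import ctrl
import cv2
for n in("top","scene"):
    d=ctrl.get_image(n); cv2.imwrite(f"pics/{n}0.png",d["frame"][:,:,::-1])
    print(n,{k:v for k,v in d.items() if k!="frame"})
s=ctrl.get_state(); print(s)
E
```

```text
pics
top {'fov_y': 43.19773605164882, 'cx': 309.6540128147601, 'cy': 236.46007987226815, 'eye': array([ 0.3985601 , -0.00872431,  1.51849335]), 'attitude': array([ 0.01996536, -0.70431513,  0.7092115 , -0.02367748])}
scene {'fov_y': 57.049439793315635, 'cx': 319.8655760426329, 'cy': 237.79394553364943, 'eye': array([ 0.00704741, -0.71655606,  0.62796976]), 'attitude': array([-0.44090036,  0.84964782, -0.25125492,  0.14344482])}
{'time_s': 0.1, 'joints': array([-1.28411218,  0.4777203 ,  0.02235172,  1.55635062, -0.0115052 ,
        1.10930763, -0.0831161 ]), 'qd': array([ 0.00028512, -0.00215976, -0.00088432, -0.00370718, -0.00055846,
        0.00105097,  0.00084216]), 'effort': array([ 5.12796934e-03, -5.97757423e+01,  1.61397278e+00, -2.81952327e+01,
        1.28256460e-02,  5.01790841e-03, -4.08363348e-06]), 'tcp_pos': array([0.25941889, 0.62257738, 0.23042203]), 'ee_rot': array([-1.03165321e-04,  1.96115796e-01,  9.80580393e-01, -8.22369311e-04]), 'force': array([-0.376637  , -0.30607111, -0.34636884]), 'ft_torque': array([-0.00598356, -0.00750354, -0.02136056]), 'finger_force': 0.0, 'grip_width': 1.0011809139048486}
```

View pics/top0.png

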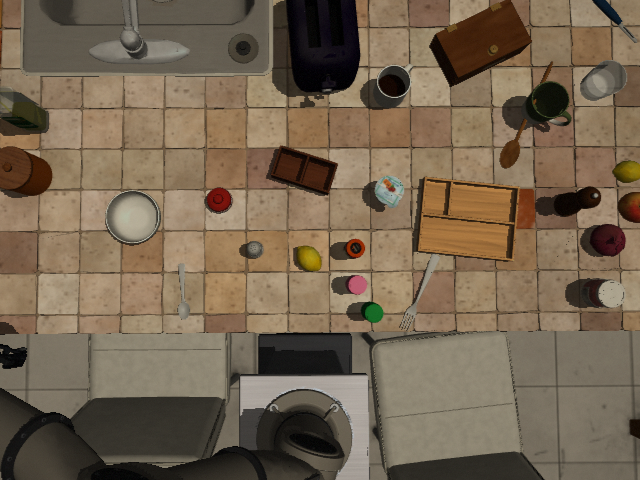

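View pics/scene0.png

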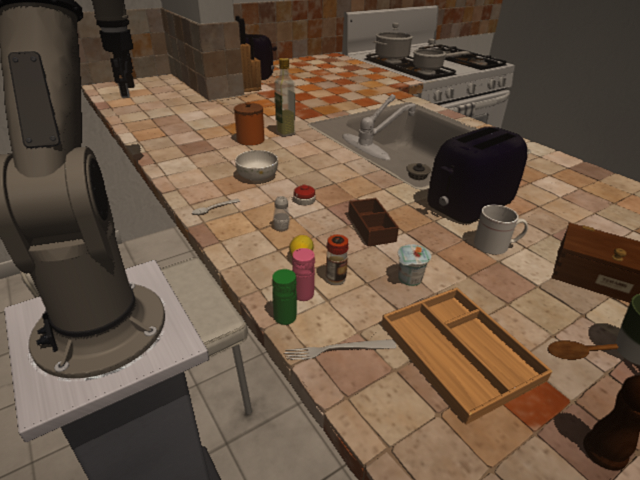

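Top view: spice-jar candidates are the red/orange-capped jar (355,248), the pink one (357,285) and the green one (372,312). The red-capped one matches the description. The lemon is at (309,259), as the one at (627,171) is with the fruit. The shaker is at (254,249), teaspoon (183,290), fork (420,293), caddy (303,170), tray (468,217), bowl (132,217), timer (219,200) and tub (390,190). I'll enlarge to confirm.

```bash
cat > h.py <<'E'
import numpy as np, cv2
from scipy.spatial.transform import Rotation as R
from station import ctrl
def cam(d):
    f=240/np.tan(np.radians(d["fov_y"]/2)); q=d["attitude"]
    return f,R.from_quat(np.r_[q[1:],q[0]]).as_matrix()
def pix2w(d,uv,z):
    f,M=cam(d); uv=np.atleast_2d(uv).astype(float)
    r=np.c_[(uv[:,0]-d["cx"])/f,(uv[:,1]-d["cy"])/f,np.ones(len(uv))]@M.T
    return d["eye"]+r*((z-d["eye"][2])/r[:,2])[:,None]
def w2pix(d,p):
    f,M=cam(d); c=(np.atleast_2d(p)-d["eye"])@M
    return np.c_[f*c[:,0]/c[:,2]+d["cx"],f*c[:,1]/c[:,2]+d["cy"]]
def crop(fr,x0,x1,y0,y1,s,name,step=20):
    im=cv2.resize(fr[y0:y1,x0:x1,::-1],None,fx=s,fy=s,interpolation=cv2.INTER_CUBIC)
    for x in range(-(-x0//step)*step,x1,step):
        X=int((x-x0+.5)*s); cv2.line(im,(X,0),(X,im.shape[0]),(255,255,0),1); cv2.putText(im,str(x),(X+1,10),0,.38,(0,0,255),1)
    for y in range(-(-y0//step)*step,y1,step):
        Y=int((y-y0+.5)*s); cv2.line(im,(0,Y),(im.shape[1],Y),(255,255,0),1); cv2.putText(im,str(y),(1,Y-1),0,.38,(0,0,255),1)
    cv2.imwrite(f"pics/{name}.png",im)
E
python3 - <<'E'
from h import *
d=ctrl.get_image("top"); fr=d["frame"]
crop(fr,165,405,140,325,3.2,"cA"); crop(fr,390,530,165,340,3.4,"cB")
print(cam(d)[1]); print(pix2w(d,[[310,396],[183,290],[420,293]],0.005))
E
```

```text
[[-0.00708316 -0.99807133  0.06167214]
 [-0.99996225  0.00675914 -0.00546087]
 [ 0.00503349 -0.06170849 -0.99808152]]
[[ 0.09863925 -0.01506993  0.005     ]
 [ 0.36089938  0.29870599  0.005     ]
 [ 0.3492042  -0.29069826  0.005     ]]
```

View pics/cA.png

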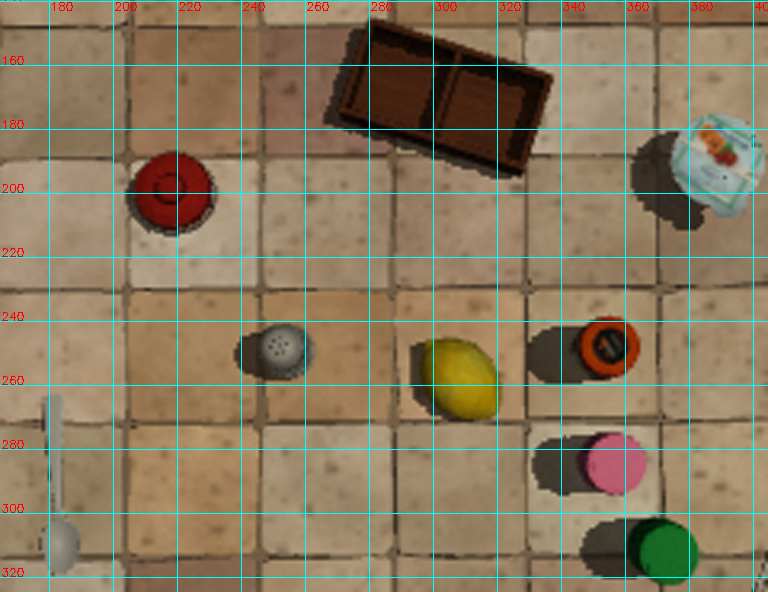

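View pics/cB.png

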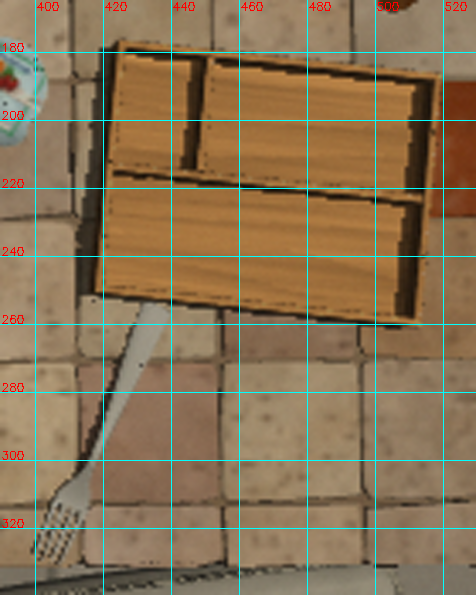

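Crop A confirms the red/orange-capped jar (cap centre 355.1,247.6), shaker top (253.6,247.9), lemon ends (297.3,246.4)/(319.8,268.2), spoon ends (181.1,262.9)/(183.9,319.2) and the caddy rim corners. Crop B gives the fork ends (436,253.6)/(404.2,328.6) and the tray rim corners.

Run:
```python
from h import *
d=ctrl.get_image("top"); np.set_printoptions(precision=4,suppress=True)
def fit(px,z,hx,hy,name,loc):  # order: TL(+x,+y) TR(+x,-y) BR(-x,-y) BL(-x,+y)
    w=pix2w(d,px,z)[:,:2]; m=np.array([[hx,hy],[hx,-hy],[-hx,-hy],[-hx,hy]])
    c=w.mean(0); U,S,V=np.linalg.svd((w-c).T@m); Rm=U@V
    print(name,c,np.degrees(np.arctan2(Rm[1,0],Rm[0,0])),"res",np.abs((w-c)-m@Rm.T).max())
    for l in loc: print("   ",l,c+Rm@np.array(l))
fit([[424.8,176.9],[519.2,187.4],[511.6,260.7],[417.4,250.7]],.028,.093,.119,"tray",[[-.045,0],[.045,-.033]])
fit([[280.1,145.75],[337,162.9],[326.4,194.8],[270.75,175.4]],.045,.039,.075,"caddy",[[0,.036],[0,-.036]])
def two(a,b,z,name):
    w=pix2w(d,[a,b],z); v=w[1]-w[0]; print(name,w.mean(0),"len",np.linalg.norm(v),"yaw",np.degrees(np.arctan2(v[1],v[0])), w[:,:2].ravel())
two([404.2,328.6],[436,253.6],.006,"fork"); two([183.9,319.2],[181.1,262.9],.005,"spoon"); two([319.8,268.2],[297.3,246.4],.028,"lemon")
for n,p,z in [("shaker",[253.6,247.9],.09),("jar",[355.1,247.6],.106),("bowl",[132.5,217.5],.058),("timer",[217.6,198.9],.047),("tub",[388.9,191],.072),("pink",[357,285],.106),("green",[372,312],.106)]: 
    w=pix2w(d,p,z)[0]; print(n,w,np.hypot(*w[:2]))
s=ctrl.get_state(); q=s["ee_rot"]; print(R.from_quat(np.r_[q[1:],q[0]]).as_matrix())
```

```text
tray [ 0.5318 -0.4091] -6.806955663709991 res 0.0027196137918320817
    [-0.045, 0] [ 0.4871 -0.4038]
    [0.045, -0.033] [ 0.5725 -0.4472]
caddy [ 0.6538 -0.003 ] -18.424521256056877 res 0.003342103230914245
    [0, 0.036] [0.6651 0.0312]
    [0, -0.036] [ 0.6424 -0.0371]
fork [ 0.3543 -0.291   0.006 ] len 0.2029238620742339 yaw -24.022010338091825 [ 0.2616 -0.2497  0.447  -0.3323]
spoon [0.3585 0.2999 0.005 ] len 0.1396734856540062 yaw 3.187218435401646 [0.2888 0.2961 0.4282 0.3038]
lemon [ 0.4394 -0.0138  0.028 ] len 0.07700362644004308 yaw 45.51289767583532 [ 0.4124 -0.0412  0.4664  0.0137]
shaker [0.4607 0.1158 0.09  ] 0.4750310097718152
jar [ 0.4591 -0.1223  0.106 ] 0.4750917506103369
bowl [0.5376 0.4108 0.058 ] 0.676555848118671
timer [0.5828 0.2071 0.047 ] 0.6185231895670654
tub [ 0.5961 -0.2079  0.072 ] 0.6313227606305262
pink [ 0.3721 -0.1257  0.106 ] 0.39273021576803574
green [ 0.3094 -0.1597  0.106 ] 0.348227020913396
[[-0.9231  0.3846 -0.0004]
 [ 0.3846  0.9231 -0.0011]
 [-0.0001 -0.0011 -1.    ]]
```

```bash
cat > plan.py <<'E'
import sys; from h import *
# plan.py x y z phi : phi = world yaw of closing axis (deg)
x,y,z,ph=map(float,sys.argv[1:5]); s=ctrl.get_state(); p=s["tcp_pos"]; q=s["ee_rot"]
M=R.from_quat(np.r_[q[1:],q[0]]).as_matrix(); cur=np.degrees(np.arctan2(M[1,1],M[0,1]))
w=np.array([x,y,z])-p
def T(a): a=np.radians(a); return np.round([-w[0]*np.sin(a)+w[1]*np.cos(a), w[0]*np.cos(a)+w[1]*np.sin(a), -w[2]],4)
n=np.linalg.norm
print("t",round(s["time_s"],2),"tcp",p.round(4),"phi",round(cur,2),"tilt",round(np.degrees(np.arccos(-M[2,2])),2),"grip",round(s["grip_width"],3),"ff",round(s["finger_force"],1),"F",s["force"].round(1),"j7",s["joints"][6].round(2))
print("shift before turn",T(cur),"| after turn",T(ph),"dist",round(n(w),4),"| roll total",round((cur-ph)/45,3))
E
python3 -m handwheel '[[-0.0375,-0.027,0,0,0],[-0.0375,-0.027,0,0,0],[-0.0375,-0.027,0,0,0],[-0.0375,-0.027,0,0,0],[-0.0375,-0.027,0,0,0],[-0.0375,-0.027,0,0,0]]' 40 && python3 -m handwheel '[[-0.0375,-0.027,0,0,0],[-0.0375,-0.027,0,0,0],[-0.0375,-0.027,0,0,0],[-0.0375,-0.027,0,0,0],[-0.0375,-0.027,0,0,0],[-0.0375,-0.027,0,0,0],[0,0,0,0,0]]'; python3 plan.py .52 -.2 .23 66
```

```text
time_s: 0.8
tcp_pos: [0.4057, 0.3852, 0.2313]
ee_rot: [0.0, 0.196, 0.981, 0.0]
force: [1.3, 1.3, 0.6]
grip_width: 0.5
finger_force: 0.0
time_s: 1.5
tcp_pos: [0.5534, 0.143, 0.2315]
ee_rot: [0.001, 0.201, 0.979, -0.001]
force: [-0.6, -0.1, 0.2]
grip_width: 0.503
finger_force: 0.0
t 1.5 tcp [0.5534 0.143  0.2315] phi 66.76 tilt 0.23 grip 0.503 ff 0.0 F [-0.6 -0.1  0.2] j7 0.88
shift before turn [-0.1047 -0.3284  0.0015] | after turn [-0.109  -0.3269  0.0015] dist 0.3446 | roll total 0.017
```

Tracking is accurate. Next I move to a point above the fork.

```bash
python3 -m handwheel '[[-0.0135,-0.041,0,0,0],[-0.0135,-0.041,0,0,0],[-0.0135,-0.041,0,0,0],[-0.0135,-0.041,0,0,0],[-0.0135,-0.041,0,0,0],[-0.0135,-0.041,0,0,0],[-0.0135,-0.041,0,0,0],[-0.0135,-0.041,0,0,0]]' >/dev/null
python3 -m handwheel '[[0.0236,-0.0296,0.02,0,0],[0.0236,-0.0296,0.02,0,0],[0.0236,-0.0296,0.02,0,0],[0.0236,-0.0296,0.02,0,0],[0.0236,-0.0296,0.02,0.02,0],[0,0,0,0,0],[0,0,0,0,0]]'; python3 plan.py .3543 -.291 .06 66
python3 - <<'E'
from h import *
d=ctrl.get_image("wrist"); cv2.imwrite("pics/w1.png",d["frame"][:,:,::-1]); np.save("w1.npy",d,allow_pickle=True)
E
```

```text
time_s: 3.0
tcp_pos: [0.3575, -0.2845, 0.1311]
ee_rot: [-0.0, 0.205, 0.979, 0.0]
force: [0.7, -0.2, -0.2]
grip_width: 0.501
finger_force: 0.0
t 3.0 tcp [ 0.3575 -0.2845  0.1311] phi 66.38 tilt 0.05 grip 0.501 ff 0.0 F [ 0.7 -0.2 -0.2] j7 1.87
shift before turn [ 0.0003 -0.0072  0.0711] | after turn [ 0.0003 -0.0072  0.0711] dist 0.0715 | roll total 0.009
```

View pics/w1.png

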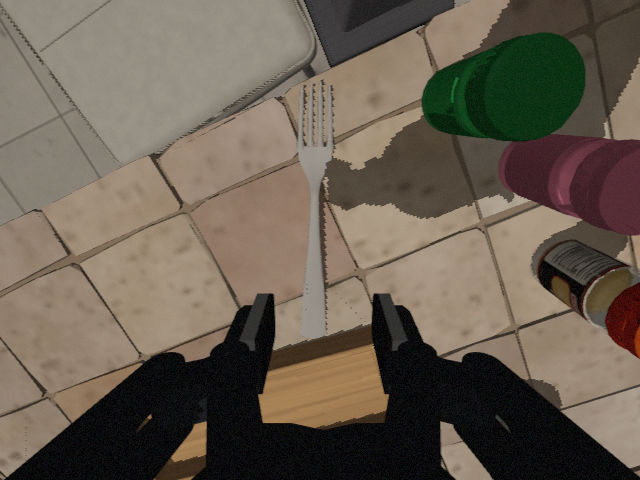

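Wrist view: fork tines at (317,82), handle end (313,336); the fingers straddle it from behind. I'll cross-check its pose with this camera.

Run:
```python
from h import *
d=np.load("w1.npy",allow_pickle=True).item(); np.set_printoptions(precision=4,suppress=True)
w=pix2w(d,[[317,82],[313,336],[316,160]],.005); v=w[1]-w[0]
print(w, (w[0]+w[1])/2,np.linalg.norm(v),np.degrees(np.arctan2(v[1],v[0])))
```

```text
[[ 0.2595 -0.2472  0.005 ]
 [ 0.4418 -0.3321  0.005 ]
 [ 0.3071 -0.2692  0.005 ]] [ 0.3507 -0.2896  0.005 ] 0.20113140945134822 -24.962397982023763
```

```bash
python3 -m handwheel '[[0.002,-0.0074,0.03,0.02,0],[0,0,0.03,0,0],[0,0,0.03,0,0],[0,0,0.025,0,0],[0,0,0.005,0,0],[0,0,0.006,0,0],[0,0,0,0,0]]' 50 ; python3 plan.py .3528 -.2905 .005 65.5
```

```text
time_s: 3.75
tcp_pos: [0.3543, -0.2905, 0.0057]
ee_rot: [0.001, 0.211, 0.977, -0.0]
force: [-0.2, -0.5, -0.3]
grip_width: 0.5
finger_force: 0.0
t 3.75 tcp [ 0.3543 -0.2905  0.0057] phi 65.64 tilt 0.06 grip 0.5 ff 0.0 F [-0.2 -0.5 -0.3] j7 2.04
shift before turn [ 0.0014 -0.0006  0.0007] | after turn [ 0.0014 -0.0006  0.0007] dist 0.0017 | roll total 0.003
```

```bash
python3 -m handwheel '[[0,0,0.003,0,0],[0,0,0,0,-1],[0,0,0,0,-1],[0,0,0,0,-1],[0,0,0,0,-1],[0,0,0,0,-1],[0,0,0,0,-1]]' 50; python3 -m handwheel '[[0,0,-0.015,0,-1],[0,0,-0.02,0,-1],[0,0,-0.03,0,-1],[0,0,-0.04,0,-1],[0,0,0,0,-1]]';  python3 plan.py .487 -.404 .13 -6.8
```

```text
time_s: 4.45
tcp_pos: [0.3538, -0.2908, 0.0031]
ee_rot: [0.001, 0.212, 0.977, -0.0]
force: [0.9, 1.2, 4.9]
grip_width: 0.277
finger_force: 48.9
time_s: 4.95
tcp_pos: [0.3557, -0.2924, 0.1116]
ee_rot: [0.004, 0.212, 0.977, -0.001]
force: [0.9, -0.1, -0.6]
grip_width: 0.277
finger_force: 49.5
t 4.95 tcp [ 0.3557 -0.2924  0.1116] phi 65.55 tilt 0.48 grip 0.277 ff 49.5 F [ 0.9 -0.1 -0.6] j7 1.92
shift before turn [-0.1657 -0.0472 -0.0184] | after turn [-0.0952  0.1436 -0.0184] dist 0.1732 | roll total 1.608
```

```bash
python3 -m handwheel '[[-0.0415,-0.0118,0,0,-1],[-0.0415,-0.0118,0,0,-1],[-0.0415,-0.0118,0,0,-1],[-0.0415,-0.0118,0,0,-1],[0,0,0,0.178,-1],[0,0,0,0.178,-1],[0,0,0,0.178,-1],[0,0,0,0.178,-1]]' >/dev/null; python3 -m handwheel '[[0,0,0,0.178,-1],[0,0,0,0.178,-1],[0,0,0,0.178,-1],[0,0,0,0.178,-1],[0,0,0,0.178,-1],[0,0,0,0,-1],[0,0,0,0,-1]]' ;  python3 plan.py .487 -.404 .012 -6.8;  python3 - <<'E'
from h import *
d=ctrl.get_image("wrist"); cv2.imwrite("pics/w2.png",d["frame"][:,:,::-1]); np.save("w2.npy",d,allow_pickle=True)
E
```

```text
time_s: 6.45
tcp_pos: [0.4848, -0.4019, 0.107]
ee_rot: [-0.0, 0.745, 0.667, -0.0]
force: [0.5, -0.4, -0.2]
grip_width: 0.278
finger_force: 49.5
t 6.45 tcp [ 0.4848 -0.4019  0.107 ] phi -6.29 tilt 0.03 grip 0.278 ff 49.5 F [ 0.5 -0.4 -0.2] j7 0.96
shift before turn [-0.0018  0.0024  0.095 ] | after turn [-0.0018  0.0025  0.095 ] dist 0.0951 | roll total 0.011
```

View pics/w2.png

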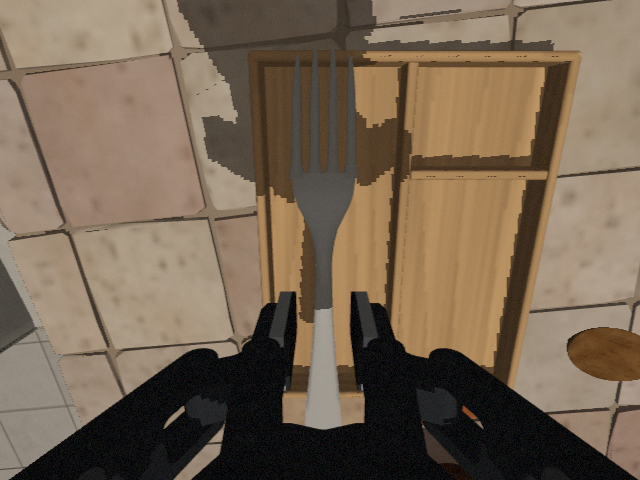

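Wrist view: the fork is held level over the long bay, tines (325,52), handle end (322,430), with far tray rim corners at (250,53) and (580,53). I'll check the fit numerically.

Run:
```python
from h import *
d=np.load("w2.npy",allow_pickle=True).item(); np.set_printoptions(precision=4,suppress=True)
f=pix2w(d,[[325,52],[322,430]],.11); print("fork",f,f.mean(0),np.linalg.norm(f[1]-f[0]),np.degrees(np.arctan2(*(f[0]-f[1])[[1,0]])))
t=pix2w(d,[[250,53],[580,53]],.028); print("rim",t)
for xy in[(-.093,.119),(.093,.119)]:
    a=np.radians(-6.8); print("pred",[.5318+xy[0]*np.cos(a)-xy[1]*np.sin(a),-.4091+xy[0]*np.sin(a)+xy[1]*np.cos(a)])
```

```text
fork [[ 0.4957 -0.3006  0.11  ]
 [ 0.476  -0.4671  0.11  ]] [ 0.4858 -0.3838  0.11  ] 0.1676149802125484 83.23548879231765
rim [[ 0.4563 -0.2841  0.028 ]
 [ 0.6368 -0.3042  0.028 ]]
pred [np.float64(0.45354427997456576), np.float64(-0.2799255354828175)]
pred [np.float64(0.6382358644823816), np.float64(-0.30194867358782673)]
```

```bash
python3 -m handwheel '[[-0.003,0.003,0,0.01,-1],[0,0,0.03,0,-1],[0,0,0.03,0,-1],[0,0,0.02,0,-1],[0,0,0.01,0,-1],[0,0,0.004,0,-1],[0,0,0,0,-1]]';  python3 plan.py .487 -.405 .01 -6.8
```

```text
time_s: 7.2
tcp_pos: [0.4877, -0.4059, 0.0135]
ee_rot: [0.0, 0.749, 0.663, 0.0]
force: [-0.2, -0.5, -0.2]
grip_width: 0.277
finger_force: 49.5
t 7.2 tcp [ 0.4877 -0.4059  0.0135] phi -6.95 tilt 0.02 grip 0.277 ff 49.5 F [-0.2 -0.5 -0.2] j7 1.03
shift before turn [ 0.0009 -0.0008  0.0035] | after turn [ 0.0009 -0.0008  0.0035] dist 0.0037 | roll total -0.003
```

```bash
python3 -m handwheel '[[0,0,0.003,0,-1],[0,0,0,0,-0.1],[0,0,0,0,-0.1],[0,0,0,0,-0.1],[0,0,-0.02,0,-0.1],[0,0,-0.05,0,-0.1],[0,0,-0.05,0,-0.1],[0,0,-0.05,0,-0.1]]';
python3 -m handwheel '[[0.0388,0.0033,-0.02,0,0],[0.0388,0.0033,0,0,0],[0.0388,0.0033,0,0,0],[0.0388,0.0033,0,0,0],[0.0388,0.0033,0,0,0],[0.0388,0.0033,0,0,0],[0.0388,0.0033,0,0,0],[0.0388,0.0033,0,0,0]]' >/dev/null
python3 -m handwheel '[[0.0365,-0.0107,0,0,0],[0.0365,-0.0107,0,0,0],[0.0365,-0.0107,0,0,0],[0.0365,-0.0107,0,0,0],[0.0365,-0.0107,0,0,0],[0.0365,-0.0107,0,0,0],[0.0365,-0.0107,0,0,0],[0.0365,-0.0107,0,0,0]]' >/dev/null
python3 -m handwheel '[[0,0,0,-0.185,0],[0,0,0,-0.185,0],[0,0,0,-0.185,0],[0,0,0,-0.185,0],[0,0,0,-0.185,0],[0,0,0,-0.185,0]]' >/dev/null
python3 -m handwheel '[[0,0,0,-0.185,0],[0,0,0,-0.185,0],[0,0,0,-0.185,0],[0,0,0,-0.185,0],[0,0,0,-0.185,0],[0,0,0,-0.185,0],[0,0,0,0,0],[0,0,0,0,0]]' >/dev/null
python3 plan.py .358 .300 .12 93.2;  python3 - <<'E'
from h import *
d=ctrl.get_image("top"); crop(d["frame"],390,530,165,340,3.4,"cB2")
E
```

```text
time_s: 8.0
tcp_pos: [0.4872, -0.4054, 0.1822]
ee_rot: [-0.0, 0.749, 0.663, -0.0]
force: [0.7, -0.4, 0.4]
grip_width: 0.45
finger_force: 0.0
t 11.0 tcp [0.5018 0.1994 0.2005] phi 92.7 tilt 0.02 grip 0.505 ff 0.0 F [-0.5  0.2  0.1] j7 1.3
shift before turn [0.1389 0.1073 0.0805] | after turn [0.138  0.1085 0.0805] dist 0.1931 | roll total -0.011
```

View pics/cB2.png

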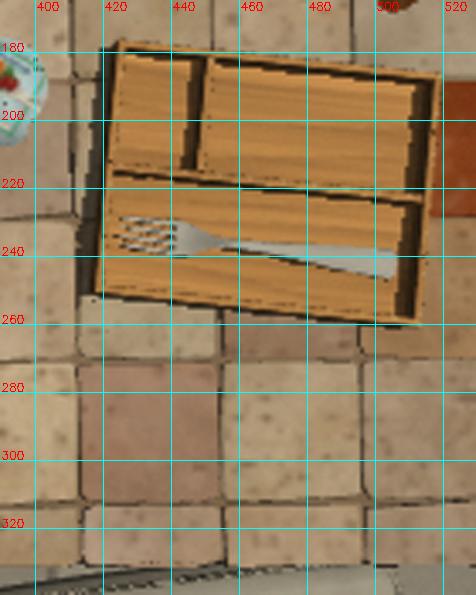

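The fork lies flat in the long bay, from (425,232) to (506,243). Next is the teaspoon.

```bash
python3 -m handwheel '[[0.0278,0.0216,0.016,-0.01,0],[0.0278,0.0216,0.016,0,0],[0.0278,0.0216,0.016,0,0],[0.0278,0.0216,0.016,0,0],[0.0278,0.0216,0.016,0,0],[0,0,0,0,0],[0,0,0,0,0]]' >/dev/null; python3 plan.py .358 .300 .005 93.2
python3 - <<'E'
from h import *
d=ctrl.get_image("wrist"); cv2.imwrite("pics/w3.png",d["frame"][:,:,::-1]); np.save("w3.npy",d,allow_pickle=True)
E
```

```text
t 11.75 tcp [0.3564 0.2997 0.1202] phi 93.4 tilt 0.04 grip 0.498 ff 0.0 F [-0.3  0.4  0.1] j7 0.97
shift before turn [-0.0016  0.0002  0.1152] | after turn [-0.0016  0.0002  0.1152] dist 0.1152 | roll total 0.004
```

View pics/w3.png

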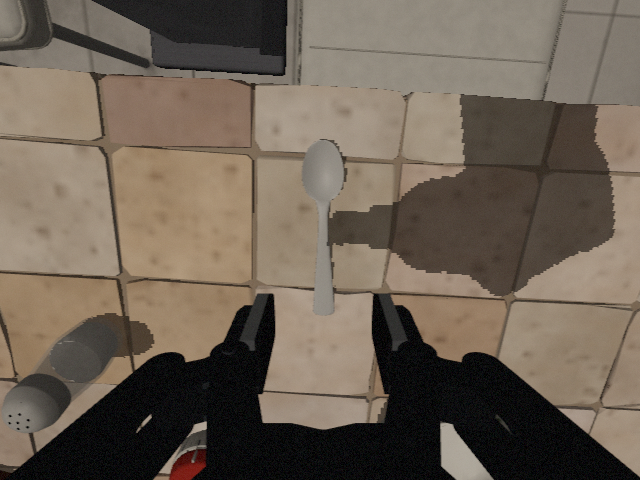

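Wrist view: spoon from (323,139) to (323,314), aligned between the fingers.

```bash
python3 - <<'E'
from h import *
d=np.load("w3.npy",allow_pickle=True).item(); np.set_printoptions(precision=4,suppress=True)
w=pix2w(d,[[323,139],[323,314]],.005); v=w[1]-w[0]
print(w, w.mean(0),np.linalg.norm(v),np.degrees(np.arctan2(v[1],v[0])))
E
python3 -m handwheel '[[-0.001,0,0.03,0,0],[0,0,0.03,0,0],[0,0,0.03,0,0],[0,0,0.015,0,0],[0,0,0,0,0]]' >/dev/null;python3 plan.py .358 .300 .003 93.2
```

```text
[[0.2885 0.2951 0.005 ]
 [0.4246 0.303  0.005 ]] [0.3566 0.299  0.005 ] 0.13626742187203647 3.328062159335263
t 12.3 tcp [0.3585 0.2978 0.0141] phi 93.2 tilt 0.15 grip 0.501 ff 0.0 F [ 0.7 -0.3  0.1] j7 1.09
shift before turn [0.0004 0.0022 0.0111] | after turn [0.0004 0.0022 0.0111] dist 0.0113 | roll total -0.0
```

```bash
python3 -m handwheel '[[0,0.001,0.008,0,0],[0,0,0.004,0,0],[0,0,0,0,-0.2],[0,0,0,0,-1],[0,0,0,0,-1],[0,0,0,0,-1],[0,0,0,0,-1],[0,0,0,0,-1]]' 50; python3 -m handwheel '[[0,0,0,0,-1],[0,0,-0.015,0,-1],[0,0,-0.03,0,-1],[0,0,-0.05,0,-1],[0,0,-0.05,0,-1],[0,0,-0.05,0,-1],[0,0,0,0,-1]]'; python3 plan.py .55 .1 .20 -6.8
```

```text
time_s: 13.1
tcp_pos: [0.3581, 0.3007, 0.004]
ee_rot: [0.0, -0.029, 1.0, 0.0]
force: [-0.9, -1.7, 6.8]
grip_width: 0.276
finger_force: 49.4
time_s: 13.8
tcp_pos: [0.3607, 0.3033, 0.2047]
ee_rot: [0.004, -0.029, 1.0, 0.005]
force: [-0.0, 0.4, -0.4]
grip_width: 0.276
finger_force: 49.3
t 13.8 tcp [0.3607 0.3033 0.2047] phi 93.37 tilt 0.72 grip 0.276 ff 49.3 F [-0.   0.4 -0.4] j7 0.9
shift before turn [-0.177  -0.2141  0.0047] | after turn [-0.1795  0.212   0.0047] dist 0.2778 | roll total 2.226
```

```bash
python3 -m handwheel '[[-0.0253,-0.0306,0,0,-1],[-0.0253,-0.0306,0,0,-1],[-0.0253,-0.0306,0,0,-1],[-0.0253,-0.0306,0,0,-1],[-0.0253,-0.0306,0,0,-1],[-0.0253,-0.0306,0,0,-1],[-0.0253,-0.0306,0,0,-1]]' >/dev/null
python3 -m handwheel '[[0,0,0,0.185,-1],[0,0,0,0.185,-1],[0,0,0,0.185,-1],[0,0,0,0.185,-1],[0,0,0,0.185,-1],[0,0,0,0.185,-1]]' >/dev/null
python3 -m handwheel '[[0,0,0,0.185,-1],[0,0,0,0.185,-1],[0,0,0,0.185,-1],[0,0,0,0.185,-1],[0,0,0,0.185,-1],[0,0,0,0.185,-1]]' >/dev/null
python3 -m handwheel '[[-0.0416,0.0067,0,0,-1],[-0.0416,0.0067,0,0,-1],[-0.0416,0.0067,0,0,-1],[-0.0416,0.0067,0,0,-1],[-0.0416,0.0067,0,0,-1],[-0.0416,0.0067,0,0,-1],[-0.0416,0.0067,0,0,-1]]' >/dev/null
python3 -m handwheel '[[-0.0416,0.0067,0,0,-1],[-0.0416,0.0067,0.02,0,-1],[-0.0416,0.0067,0.02,0,-1],[-0.0416,0.0067,0.02,0,-1],[-0.0416,0.0067,0.02,0,-1],[-0.0416,0.0067,0.02,0,-1],[0,0,0,0,-1],[0,0,0,0,-1]]'
python3 plan.py .5725 -.449 .01 -6.8
python3 - <<'E'
from h import *
d=ctrl.get_image("wrist"); cv2.imwrite("pics/w4.png",d["frame"][:,:,::-1]); np.save("w4.npy",d,allow_pickle=True)
E
```

```text
time_s: 17.2
tcp_pos: [0.571, -0.4509, 0.0968]
ee_rot: [-0.001, 0.747, 0.665, -0.0]
force: [0.9, 0.5, -0.4]
grip_width: 0.28
finger_force: 49.3
t 17.2 tcp [ 0.571  -0.4509  0.0968] phi -6.65 tilt 0.13 grip 0.28 ff 49.3 F [ 0.9  0.5 -0.4] j7 0.95
shift before turn [0.0021 0.0013 0.0868] | after turn [0.0021 0.0013 0.0868] dist 0.0868 | roll total 0.003
```

View pics/w4.png

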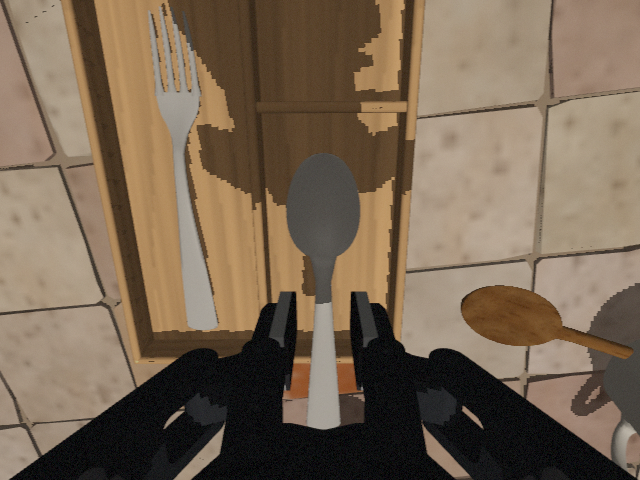

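The spoon is level and centred over the shorter bay, with the divider at (330,107). I'll lower and release it, then go to the jar.

```bash
python3 -m handwheel '[[0.002,0.001,0.03,0,-1],[0,0,0.03,0,-1],[0,0,0.018,0,-1],[0,0,0.006,0,-1],[0,0,0.002,0,-1],[0,0,0,0,-0.1],[0,0,0,0,-0.1],[0,0,0,0,-0.1]]';
python3 -m handwheel '[[0,0,-0.02,0,-0.1],[0,0,-0.05,0,-0.1],[0,0,-0.05,0,-0.1],[0,0,-0.05,0,0.6],[0,0,-0.04,0,0.6]]' >/dev/null
python3 -m handwheel '[[0,0,0,-0.185,0.6],[0,0,0,-0.185,0.6],[0,0,0,-0.185,0.6],[0,0,0,-0.185,0.6],[0,0,0,-0.185,0.6],[0,0,0,-0.185,0.6],[0,0,0,-0.185,0.6],[0,0,0,-0.185,0.6]]' >/dev/null
python3 -m handwheel '[[0.0326,0.0285,0,0,0.6],[0.0326,0.0285,0,0,0.6],[0.0326,0.0285,0,0,0.6],[0.0326,0.0285,0,0,0.6],[0.0326,0.0285,0,0,0.6],[0.0326,0.0285,0,0,0.6],[0.0326,0.0285,0,0,0.6]]'
python3 plan.py .459 -.122 .19 60
python3 - <<'E'
from h import *
d=ctrl.get_image("wrist"); d2=ctrl.get_image("top"); np.save("w5.npy",d,allow_pickle=True)
t=cv2.resize(d2["frame"][165:275,400:540],None,fx=3,fy=3)
im=np.zeros((480,800,3),np.uint8); im[:,:380]=d["frame"][:,130:510]; im[:330,380:800]=t; cv2.imwrite("pics/w5.png",im[:,:,::-1])
E
```

```text
time_s: 18.05
tcp_pos: [0.5741, -0.4488, 0.0135]
ee_rot: [0.001, 0.746, 0.666, 0.0]
force: [-0.7, 0.3, -0.9]
grip_width: 0.454
finger_force: 0.0
time_s: 20.05
tcp_pos: [0.4745, -0.1607, 0.2237]
ee_rot: [0.001, 0.259, 0.966, 0.0]
force: [1.0, 0.3, -0.1]
grip_width: 0.8
finger_force: 0.0
t 20.05 tcp [ 0.4745 -0.1607  0.2237] phi 60.0 tilt 0.11 grip 0.8 ff 0.0 F [ 1.   0.3 -0.1] j7 1.41
shift before turn [0.0328 0.0258 0.0337] | after turn [0.0328 0.0258 0.0337] dist 0.0536 | roll total 0.0
```

View pics/w5.png

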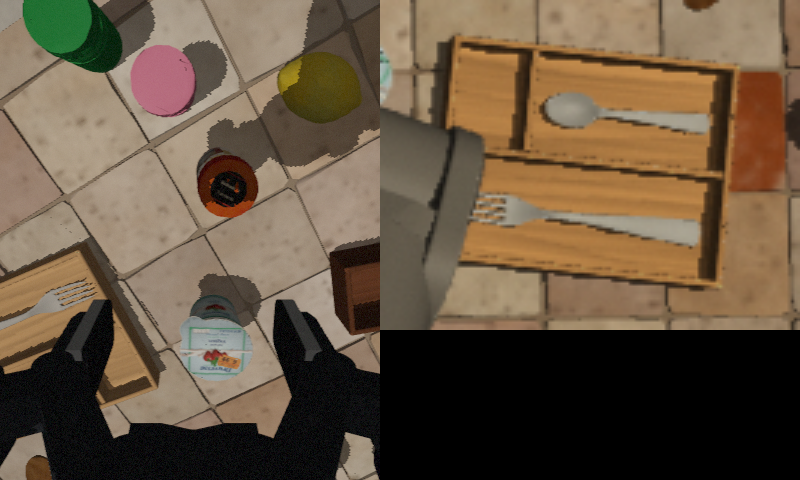

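The fork and spoon both lie flat in their bays. Wrist view: red cap centre at (357,186) in full-frame pixels, the green and pink jars behind it, the lemon at (450,87). I'll recheck the jar and lemon positions.

```bash
python3 - <<'E'
from h import *
d=np.load("w5.npy",allow_pickle=True).item(); np.set_printoptions(precision=4,suppress=True)
print("jar",pix2w(d,[357,186],.106),"lemon",pix2w(d,[449,87],.028),"tub",pix2w(d,[346,347],.072))
E
python3 plan.py .459 -.122 .19 60
```

```text
jar [[ 0.4565 -0.1231  0.106 ]] lemon [[ 0.4367 -0.0141  0.028 ]] tub [[ 0.5941 -0.2058  0.072 ]]
t 20.15 tcp [ 0.4739 -0.1563  0.2231] phi 60.44 tilt 0.22 grip 0.798 ff 0.0 F [0.6 0.1 0.8] j7 1.41
shift before turn [0.0299 0.0225 0.0331] | after turn [0.0301 0.0223 0.0331] dist 0.05 | roll total 0.01
```

```bash
python3 -m handwheel '[[0.0307,0.0217,0,0,0.6],[0,0,0,0,0.6],[0,0,0.03,0,0.6],[0,0,0.03,0,0.6]]' >/dev/null; python3 plan.py .458 -.1225 .056 60
```

```text
t 20.55 tcp [ 0.4611 -0.1284  0.1635] phi 60.05 tilt 0.29 grip 0.799 ff 0.0 F [ 0.1  0.7 -0.1] j7 1.4
shift before turn [0.0056 0.0036 0.1075] | after turn [0.0056 0.0036 0.1075] dist 0.1077 | roll total 0.001
```

```bash
python3 -m handwheel '[[0.003,0.002,0,0,0.6],[0,0,0.02,0,0.6],[0,0,0.03,0,0.6],[0,0,0.03,0,0.6],[0,0,0.025,0,0.6],[0,0,0,0,0.6]]' >/dev/null; python3 plan.py .458 -.1225 .056 60
```

```text
t 21.15 tcp [ 0.4571 -0.1245  0.0566] phi 60.04 tilt 0.18 grip 0.801 ff 0.0 F [-0.7 -0.1 -0.5] j7 1.54
shift before turn [0.0002 0.0022 0.0006] | after turn [0.0002 0.0022 0.0006] dist 0.0023 | roll total 0.001
```

```bash
python3 -m handwheel '[[0,0.002,0,0,0],[0,0,0,0,-1],[0,0,0,0,-1],[0,0,0,0,-1],[0,0,0,0,-1],[0,0,0,0,-1]]' 50; python3 -m handwheel '[[0,0,-0.01,0,-1],[0,0,-0.03,0,-1],[0,0,-0.04,0,-1],[0,0,-0.03,0,-1],[0,0,0,0,-1],[0,0,0,0,-1]]'; python3 plan.py .6424 -.0371 .16 60
```

```text
time_s: 21.75
tcp_pos: [0.4605, -0.1228, 0.0593]
ee_rot: [0.002, 0.258, 0.966, 0.0]
force: [-0.4, -0.7, 7.2]
grip_width: 0.504
finger_force: 50.2
time_s: 22.35
tcp_pos: [0.4592, -0.1221, 0.1684]
ee_rot: [0.001, 0.258, 0.966, 0.001]
force: [-1.0, 1.0, -2.1]
grip_width: 0.509
finger_force: 51.2
t 22.35 tcp [ 0.4592 -0.1221  0.1684] phi 60.11 tilt 0.14 grip 0.509 ff 51.2 F [-1.   1.  -2.1] j7 1.38
shift before turn [-0.1164  0.165   0.0084] | after turn [-0.1161  0.1652  0.0084] dist 0.2021 | roll total 0.002
```

```bash
python3 -m handwheel '[[-0.0233,0.033,0,0,-1],[-0.0233,0.033,0,0,-1],[-0.0233,0.033,0,0,-1],[-0.0233,0.033,0,0,-1],[-0.0233,0.033,0,0,-1],[0,0,0,0,-1],[0,0,0,0,-1]]'; python3 plan.py .6424 -.0371 .064 60
python3 - <<'E'
from h import *
d=ctrl.get_image("wrist"); cv2.imwrite("pics/w6.png",d["frame"][:,:,::-1]); np.save("w6.npy",d,allow_pickle=True)
E
```

```text
time_s: 23.05
tcp_pos: [0.6414, -0.0369, 0.1652]
ee_rot: [-0.002, 0.257, 0.966, -0.001]
force: [-0.0, -0.8, -1.6]
grip_width: 0.506
finger_force: 51.3
t 23.05 tcp [ 0.6414 -0.0369  0.1652] phi 60.16 tilt 0.21 grip 0.506 ff 51.3 F [-0.  -0.8 -1.6] j7 1.28
shift before turn [-0.001   0.0004  0.1012] | after turn [-0.001   0.0004  0.1012] dist 0.1012 | roll total 0.004
```

View pics/w6.png

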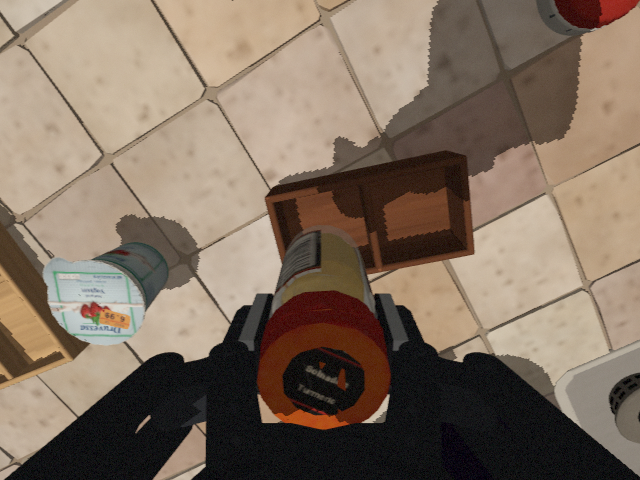

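Wrist view: the jar is held upright, with caddy rim corners at (267,195), (466,155) and (473,252). I'll compare them with the predicted positions.

Run:
```python
from h import *
d=np.load("w6.npy",allow_pickle=True).item(); np.set_printoptions(precision=4,suppress=True)
a=np.radians(-18.4); Rm=np.array([[np.cos(a),-np.sin(a)],[np.sin(a),np.cos(a)]]); m=np.array([[-.039,-.075],[-.039,.075],[.039,.075]])
pr=np.array([.6538,-.003])+m@Rm.T; me=pix2w(d,[[267,195],[466,155],[473,252]],.045)[:,:2]
print(me-pr); v=me[1]-me[0]; print(np.degrees(np.arctan2(-v[0],v[1])),np.linalg.norm(v))
```

```text
[[ 0.003   0.0018]
 [ 0.0017 -0.0025]
 [-0.0014 -0.0019]]
-18.474343465529522 0.1455752814633105
```

```bash
python3 -m handwheel '[[-0.001,0,0.03,0,-1],[0,0,0.03,0,-1],[0,0,0.02,0,-1],[0,0,0.01,0,-1],[0,0,0.006,0,-1],[0,0,0,0,-1]]'; python3 plan.py .6424 -.0371 .064 60
```

```text
time_s: 23.7
tcp_pos: [0.6425, -0.0384, 0.0712]
ee_rot: [-0.0, 0.258, 0.966, -0.0]
force: [-0.5, 0.1, -1.3]
grip_width: 0.506
finger_force: 51.3
t 23.7 tcp [ 0.6425 -0.0384  0.0712] phi 60.05 tilt 0.04 grip 0.506 ff 51.3 F [-0.5  0.1 -1.3] j7 1.33
shift before turn [0.0008 0.0011 0.0072] | after turn [0.0008 0.0011 0.0072] dist 0.0073 | roll total 0.001
```

```bash
python3 -m handwheel '[[0,0.001,0.003,0,-1],[0,0,0.003,0,-1],[0,0,0,0,-1],[0,0,0,0,0.5],[0,0,0,0,0.5],[0,0,0,0,0.5]]';  python3 -m handwheel '[[0,0,-0.02,0,0.5],[0,0,-0.03,0,0.5],[0,0,-0.05,0,0.5],[0,0,-0.05,0,0.5]]'>/dev/null
python3 -m handwheel '[[0,0,0,0.174,0.5],[0,0,0,0.174,0.5],[0,0,0,0.174,0.5],[0,0,0,0.174,0.5],[0,0,0,0.174,0.5]]' >/dev/null
python3 -m handwheel '[[0,0,0,0.174,0.5],[0,0,0,0.174,0.5],[0,0,0,0.174,0.5],[0,0,0,0.174,0.5],[0,0,0,0.174,0.5]]' >/dev/null
python3 -m handwheel '[[0.015,-0.0366,0,0,0.5],[0.015,-0.0366,0,0,0.5],[0.015,-0.0366,0,0,0.5],[0.015,-0.0366,0,0,0.5],[0.015,-0.0366,0,0,0.5],[0,0,0,0,0.5],[0,0,0,0,0.5]]' >/dev/null
python3 plan.py .4607 .1158 .20 -18
python3 - <<'E'
from h import *
d=ctrl.get_image("wrist"); d2=ctrl.get_image("top"); np.save("w7.npy",d,allow_pickle=True)
t=cv2.resize(d2["frame"][130:230,240:380],None,fx=3,fy=3)
im=np.zeros((480,800,3),np.uint8); im[:,:380]=d["frame"][:,130:510]; im[:300,380:800]=t; cv2.imwrite("pics/w7.png",im[:,:,::-1])
E
```

```text
time_s: 24.3
tcp_pos: [0.6438, -0.0371, 0.0656]
ee_rot: [0.0, 0.258, 0.966, 0.0]
force: [-0.5, 0.9, -0.6]
grip_width: 0.75
finger_force: 0.0
t 26.4 tcp [0.4928 0.0926 0.2156] phi -18.05 tilt 0.07 grip 0.752 ff 0.0 F [ 0.2 -1.1 -0. ] j7 -0.25
shift before turn [ 0.0121 -0.0378  0.0156] | after turn [ 0.0121 -0.0377  0.0156] dist 0.0426 | roll total -0.001
```

View pics/w7.png

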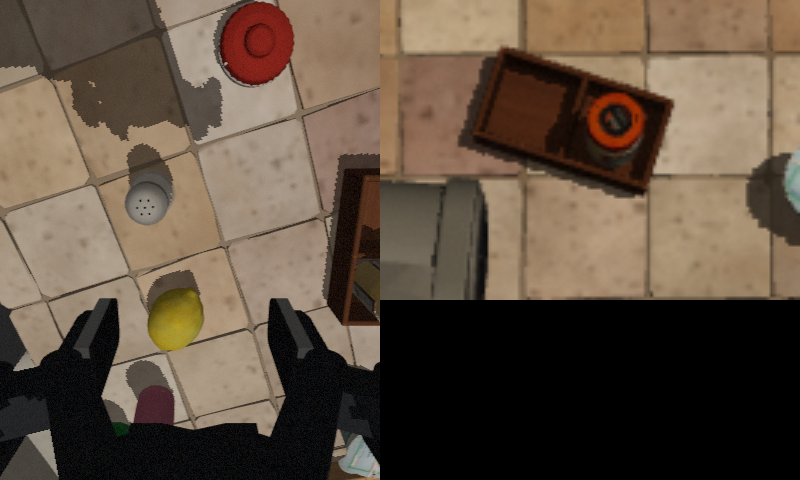

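The jar stands upright in its well. Wrist view: shaker top at (277,202), lemon centre (306,319) with ends about (295,348) and (319,291).

```bash
python3 - <<'E'
from h import *
d=np.load("w7.npy",allow_pickle=True).item(); np.set_printoptions(precision=4,suppress=True)
l=pix2w(d,[[295,348],[319,291]],.028); v=l[1]-l[0]
print("shaker",pix2w(d,[277,202],.09),"lemon",l.mean(0),np.linalg.norm(v),np.degrees(np.arctan2(v[1],v[0])))
E
python3 -m handwheel '[[0.012,-0.0377,0,0,0.5],[0,0,0,0,0.5],[0,0,0.03,0,0.5],[0,0,0.03,0,0.5],[0,0,0,0,0.5]]' >/dev/null
python3 plan.py .4607 .1158 .045 -18.4
```

```text
shaker [[0.465  0.1223 0.09  ]] lemon [ 0.4385 -0.0158  0.028 ] 0.07227280568515623 50.903095902724836
t 27.0 tcp [0.4598 0.1126 0.1529] phi -18.35 tilt 0.33 grip 0.748 ff 0.0 F [-1.1 -0.2 -0.2] j7 -0.24
shift before turn [ 3.300e-03 -1.000e-04  1.079e-01] | after turn [ 3.300e-03 -1.000e-04  1.079e-01] dist 0.108 | roll total 0.001
```

```bash
python3 -m handwheel '[[0.008,0.001,0,0,0.5],[0,0,0.03,0,0.5],[0,0,0.03,0,0.5],[0,0,0.03,0,0.5],[0,0,0.017,0,0.5],[0,0,0,0,0.5],[0,0,0,0,0.5]]'
python3 plan.py .463 .120 .045 -18.4
```

```text
time_s: 27.7
tcp_pos: [0.4662, 0.1221, 0.0496]
ee_rot: [0.0, 0.81, 0.586, 0.001]
force: [0.2, -0.8, -0.2]
grip_width: 0.748
finger_force: 0.0
t 27.7 tcp [0.4662 0.1221 0.0496] phi -18.24 tilt 0.12 grip 0.748 ff 0.0 F [ 0.2 -0.8 -0.2] j7 -0.07
shift before turn [-0.003  -0.0024  0.0046] | after turn [-0.003  -0.0024  0.0046] dist 0.006 | roll total 0.004
```

```bash
python3 -m handwheel '[[-0.001,-0.002,0.004,0,0.3],[0,0,0,0,-1],[0,0,0,0,-1],[0,0,0,0,-1],[0,0,0,0,-1],[0,0,0,0,-1]]' 45;python3 plan.py .463 .120 .045 -18.4; python3 -m handwheel '[[0,0,-0.01,0,-1],[0,0,-0.03,0,-1],[0,0,-0.04,0,-1],[0,0,-0.04,0,-1],[0,0,0,0,-1],[0,0,0,0,-1]]'; python3 plan.py .6651 .0312 .16 -18.4;python3 - <<'E'
from h import *
d=ctrl.get_image("wrist"); cv2.imwrite("pics/w8.png",d["frame"][:,:,::-1]); np.save("w8.npy",d,allow_pickle=True)
E
```

```text
time_s: 28.3
tcp_pos: [0.4626, 0.1219, 0.0454]
ee_rot: [-0.0, 0.81, 0.586, 0.001]
force: [-2.0, 0.3, 9.1]
grip_width: 0.4
finger_force: 44.0
t 28.3 tcp [0.4626 0.1219 0.0454] phi -18.2 tilt 0.09 grip 0.4 ff 44.0 F [-2.   0.3  9.1] j7 -0.06
shift before turn [-0.0017  0.001   0.0004] | after turn [-0.0017  0.001   0.0004] dist 0.002 | roll total 0.004
time_s: 28.9
tcp_pos: [0.4626, 0.1221, 0.1653]
ee_rot: [-0.0, 0.81, 0.587, 0.001]
force: [0.0, 0.4, -1.3]
grip_width: 0.4
finger_force: 44.8
t 28.9 tcp [0.4626 0.1221 0.1653] phi -18.17 tilt 0.15 grip 0.4 ff 44.8 F [ 0.   0.4 -1.3] j7 -0.27
shift before turn [-0.0232  0.2208  0.0053] | after turn [-0.0223  0.2209  0.0053] dist 0.2221 | roll total 0.005
```

View pics/w8.png

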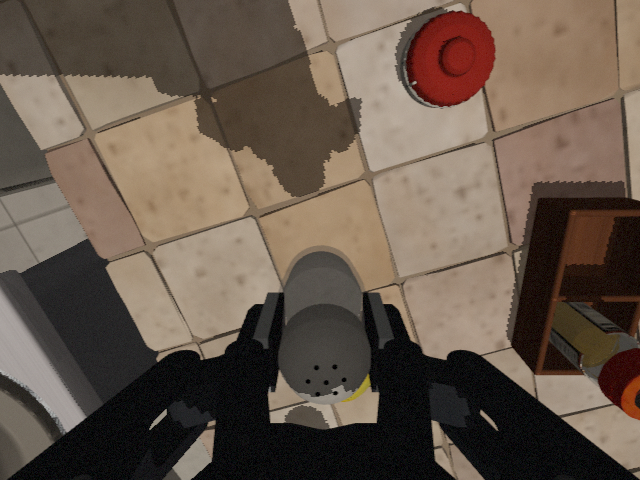

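Wrist view: the shaker is held upright, top centre about (325,355). The opening is narrower than expected (34 mm), so I'll check where the shaker sits in the hand.

Run:
```python
from h import *
d=np.load("w8.npy",allow_pickle=True).item(); np.set_printoptions(precision=4,suppress=True)
print(w2pix(d,[[.4626,.1221,z] for z in(.12,.165,.184,.21)]))
for z in (.2,.21): print(pix2w(d,[[325,352]],z))
crop(d["frame"],240,400,220,430,2.8,"w8c")
```

```text
[[324.6144 267.9657]
 [325.0771 307.8975]
 [325.3557 331.9451]
 [325.8752 376.7819]]
[[0.4631 0.1243 0.2   ]]
[[0.4653 0.1312 0.21  ]]
```

View pics/w8c.png

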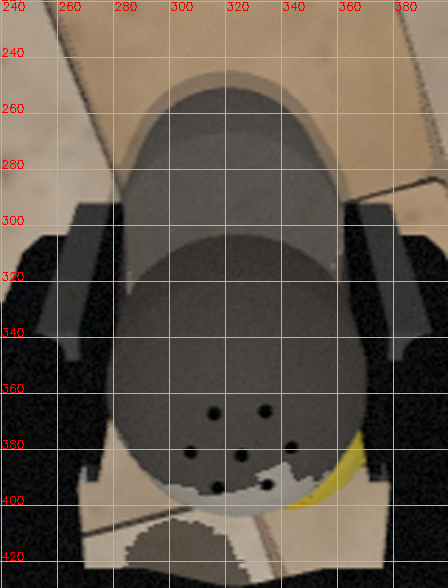

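```bash
python3 -m handwheel '[[-0.0045,0.0442,-0.004,0,-1],[-0.0045,0.0442,-0.004,0,-1],[-0.0045,0.0442,-0.004,0,-1],[-0.0045,0.0442,-0.004,0,-1],[-0.0045,0.0442,-0.004,0,-1],[0,0,0,0,-1],[0,0,0,0,-1]]'; python3 plan.py .6651 .0312 .085 -18.4
```

```text
time_s: 29.65
tcp_pos: [0.6646, 0.0296, 0.1822]
ee_rot: [-0.001, 0.811, 0.585, -0.002]
force: [-0.1, 1.2, -1.7]
grip_width: 0.399
finger_force: 44.9
t 29.65 tcp [0.6646 0.0296 0.1822] phi -18.34 tilt 0.2 grip 0.399 ff 44.9 F [-0.1  1.2 -1.7] j7 -0.0
shift before turn [ 0.0017 -0.      0.0972] | after turn [ 0.0017 -0.      0.0972] dist 0.0972 | roll total 0.001
```

```bash
python3 -m handwheel '[[0.001,0,0.03,0,-1],[0,0,0.03,0,-1],[0,0,0.03,0,-1],[0,0,0.02,0,-1],[0,0,0.01,0,-1],[0,0,0.005,0,-1],[0,0,0,0,-1]]'; python3 plan.py .6651 .0312 .052 -18.4
```

```text
time_s: 30.35
tcp_pos: [0.6651, 0.0324, 0.0591]
ee_rot: [-0.0, 0.81, 0.586, -0.0]
force: [0.4, 0.4, -0.7]
grip_width: 0.403
finger_force: 44.9
t 30.35 tcp [0.6651 0.0324 0.0591] phi -18.19 tilt 0.04 grip 0.403 ff 44.9 F [ 0.4  0.4 -0.7] j7 0.08
shift before turn [-0.0011  0.0004  0.0071] | after turn [-0.0011  0.0004  0.0071] dist 0.0072 | roll total 0.005
```

```bash
python3 -m handwheel '[[0,0,0.004,0,-1],[0,0,0.002,0,-1],[0,0,0,0,-1]]'; python3 -m handwheel '[[0,0,0,0,-0.1],[0,0,0,0,0.2],[0,0,0,0,0.4],[0,0,0,0,0.4],[0,0,0,0,0.4]]'; python3 -m handwheel '[[0,0,-0.02,0,0.4],[0,0,-0.03,0,0.4],[0,0,-0.05,0,0.5],[0,0,-0.05,0,0.5],[0,0,0,0,0.5]]' ; python3 plan.py .47 .12 .21 135
```

```text
time_s: 30.65
tcp_pos: [0.6657, 0.0321, 0.0536]
ee_rot: [0.0, 0.81, 0.586, 0.0]
force: [-0.1, 0.2, -1.0]
grip_width: 0.403
finger_force: 44.9
time_s: 31.15
tcp_pos: [0.6656, 0.032, 0.0533]
ee_rot: [0.0, 0.81, 0.586, 0.0]
force: [-0.2, -0.2, -0.8]
grip_width: 0.703
finger_force: 0.0
time_s: 31.65
tcp_pos: [0.6695, 0.0306, 0.2108]
ee_rot: [0.003, 0.81, 0.586, 0.005]
force: [-0.1, -1.0, -0.1]
grip_width: 0.752
finger_force: 0.0
t 31.65 tcp [0.6695 0.0306 0.2108] phi -18.26 tilt 0.68 grip 0.752 ff 0.0 F [-0.1 -1.  -0.1] j7 -0.02
shift before turn [ 0.0224 -0.2175  0.0008] | after turn [0.0779 0.2043 0.0008] dist 0.2186 | roll total -3.406
```

```bash
python3 -m handwheel '[[0,0,0,0.183,0.8],[0,0,0,0.183,0.8],[0,0,0,0.183,0.8]]' >/dev/null
python3 -m handwheel '[[-0.0318,-0.0229,0.005,0,0.8],[-0.0318,-0.0229,0.005,0,0.8],[-0.0318,-0.0229,0.005,0,0.8],[-0.0318,-0.0229,0.005,0,0.8],[-0.0318,-0.0229,0.005,0,0.8],[0,0,0,0,0.8],[0,0,0,0,0.8]]' >/dev/null;  python3 plan.py .439 -.015 .13 -43
python3 - <<'E'
from h import *
d=ctrl.get_image("wrist"); d2=ctrl.get_image("top"); np.save("w9.npy",d,allow_pickle=True)
t=cv2.resize(d2["frame"][130:230,240:380],None,fx=3,fy=3)
im=np.zeros((480,800,3),np.uint8); im[:,:380]=d["frame"][:,130:510]; im[:300,380:800]=t; cv2.imwrite("pics/w9.png",im[:,:,::-1])
E
```

```text
t 32.65 tcp [ 0.473  -0.0061  0.1782] phi -42.93 tilt 0.08 grip 0.901 ff 0.0 F [0.7 0.1 0.9] j7 -0.35
shift before turn [-0.0296 -0.0188  0.0482] | after turn [-0.0297 -0.0188  0.0482] dist 0.0596 | roll total 0.002
```

View pics/w9.png

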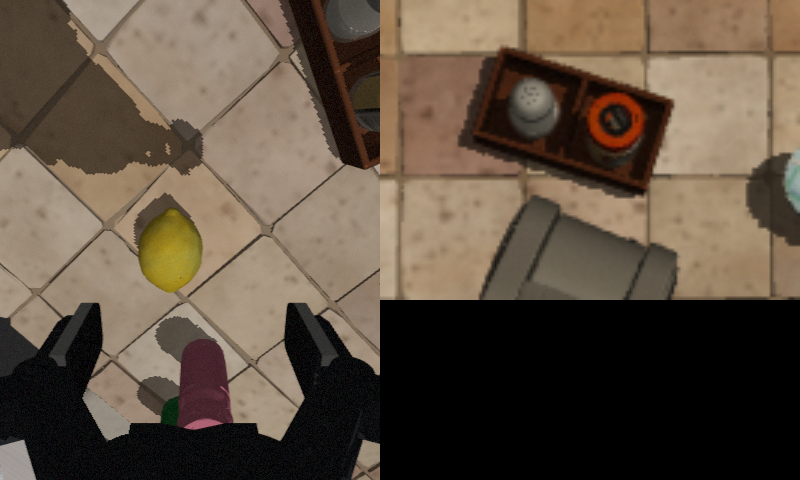

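The shaker and jar both stand in their wells. The lemon is at full-frame (301,251), its long axis nearly vertical between the fingers. That was picture 15, one over the limit of 14, so I'll view no more and check numerically from here.

```bash
python3 - <<'E'
from h import *
d=np.load("w9.npy",allow_pickle=True).item(); np.set_printoptions(precision=4,suppress=True)
hsv=cv2.cvtColor(d["frame"],cv2.COLOR_RGB2HSV); m=cv2.inRange(hsv,(22,150,60),(35,255,255))
c=max(cv2.findContours(m,0,2)[0],key=cv2.contourArea); print(cv2.minAreaRect(c),cv2.boundingRect(c))
print(pix2w(d,[cv2.minAreaRect(c)[0]],.028)); l=pix2w(d,[[304,210],[304,292]],.028); v=l[1]-l[0]; print(np.degrees(np.arctan2(*v[[1,0]])))
E
python3 plan.py .439 -.015 .06 -43
```

```text
((300.2500305175781, 250.75001525878906), (69.29645538330078, 71.41778564453125), 45.0) (268, 208, 64, 85)
[[ 0.4382 -0.0136  0.028 ]]
-133.94225429288701
t 32.75 tcp [ 0.4748 -0.0061  0.1787] phi -42.87 tilt 0.1 grip 0.9 ff 0.0 F [-1.  -0.1  0.2] j7 -0.35
shift before turn [-0.0309 -0.0202  0.1187] | after turn [-0.0309 -0.0201  0.1187] dist 0.1243 | roll total 0.003
```

```bash
python3 -m handwheel '[[-0.03,-0.02,0,0,0.8],[0,0,0.03,0,0.8],[0,0,0.03,0,0.8],[0,0,0.03,0,0.8],[0,0,0,0,0.8],[0,0,0,0,0.8]]' >/dev/null;  python3 plan.py .4385 -.0145 .011 -43
```

```text
t 33.35 tcp [ 0.4392 -0.0155  0.0887] phi -42.96 tilt 0.07 grip 0.897 ff 0.0 F [0.  0.2 0.2] j7 -0.2
shift before turn [ 0.0003 -0.0013  0.0777] | after turn [ 0.0003 -0.0013  0.0777] dist 0.0777 | roll total 0.001
```

```bash
python3 -m handwheel '[[0,0,0.03,0,0.8],[0,0,0.03,0,0.8],[0,0,0.012,0,0.8],[0,0,0.005,0,0.8],[0,0,0,0,0.3],[0,0,0,0,-1],[0,0,0,0,-1],[0,0,0,0,-1]]' 40;  python3 -m handwheel '[[0,0,0,0,-1],[0,0,0,0,-1],[0,0,-0.01,0,-1],[0,0,-0.03,0,-1],[0,0,-0.05,0,-1],[0,0,-0.05,0,-1],[0,0,-0.05,0,-1],[0,0,0,0,-1]]';  python3 plan.py .5376 .4108 .2 -43
```

```text
time_s: 34.15
tcp_pos: [0.4397, -0.0149, 0.0129]
ee_rot: [0.0, 0.917, 0.399, 0.001]
force: [-1.5, -0.3, 8.9]
grip_width: 0.607
finger_force: 40.0
time_s: 34.95
tcp_pos: [0.4421, -0.0138, 0.2066]
ee_rot: [-0.0, 0.916, 0.401, 0.005]
force: [1.4, 0.7, -1.1]
grip_width: 0.61
finger_force: 42.4
t 34.95 tcp [ 0.4421 -0.0138  0.2066] phi -42.77 tilt 0.58 grip 0.61 ff 42.4 F [ 1.4  0.7 -1.1] j7 -0.44
shift before turn [ 0.3765 -0.2182  0.0066] | after turn [ 0.3757 -0.2197  0.0066] dist 0.4353 | roll total 0.005
```

```bash
python3 - <<'E'
from h import *
d=ctrl.get_image("top"); g=cv2.cvtColor(d["frame"],cv2.COLOR_RGB2GRAY)[170:265,85:185]
c=cv2.HoughCircles(cv2.resize(g,None,fx=4,fy=4,interpolation=cv2.INTER_CUBIC),cv2.HOUGH_GRADIENT,1,400,param1=120,param2=25,minRadius=90,maxRadius=120)
u=c[0,0]/4-np.array([.375,.375,0])+[85,170,0]; print(u,pix2w(d,u[:2],.058))
E
python3 -m handwheel '[[0.0377,-0.0218,0,0,-1],[0.0377,-0.0218,0,0,-1],[0.0377,-0.0218,0,0,-1],[0.0377,-0.0218,0,0,-1],[0.0377,-0.0218,0,0,-1],[0.0377,-0.0218,0,0,-1],[0.0377,-0.0218,0,0,-1]]' >/dev/null
python3 -m handwheel '[[0.0377,-0.0218,0,0,-1],[0.0377,-0.0218,0,0,-1],[0.0377,-0.0218,0,0,-1],[0,0,0,0,-1],[0,0,0,0,-1]]';python3 plan.py .5376 .4108 .09 -43
```

```text
[132.         216.25        25.70000076] [[0.54061571 0.41201758 0.058     ]]
time_s: 36.2
tcp_pos: [0.535, 0.4094, 0.1993]
ee_rot: [0.001, 0.917, 0.4, -0.001]
force: [0.3, -0.8, -1.1]
grip_width: 0.611
finger_force: 42.3
t 36.2 tcp [0.535  0.4094 0.1993] phi -42.88 tilt 0.18 grip 0.611 ff 42.3 F [ 0.3 -0.8 -1.1] j7 -0.95
shift before turn [0.0028 0.001  0.1093] | after turn [0.0028 0.001  0.1093] dist 0.1094 | roll total 0.003
```

```bash
python3 -m handwheel '[[0.004,0.0015,0.03,0,-1],[0,0,0.03,0,-1],[0,0,0.03,0,-1],[0,0,0.03,0,-1],[0,0,0.02,0,-1],[0,0,0.01,0,-1],[0,0,0,0,-1]]';python3 plan.py .539 .4114 .047 -43
```

```text
time_s: 36.9
tcp_pos: [0.5388, 0.4104, 0.0504]
ee_rot: [0.0, 0.917, 0.399, -0.001]
force: [-0.5, -0.1, -1.1]
grip_width: 0.608
finger_force: 42.3
t 36.9 tcp [0.5388 0.4104 0.0504] phi -42.99 tilt 0.12 grip 0.608 ff 42.3 F [-0.5 -0.1 -1.1] j7 -0.85
shift before turn [ 0.0008 -0.0005  0.0034] | after turn [ 0.0008 -0.0005  0.0034] dist 0.0035 | roll total 0.0
```

Next I lower it slightly, release with a small opening, raise, clear away and check the result numerically.

```bash
python3 -m handwheel '[[0,0,0.005,0,-1],[0,0,0.004,0,-1],[0,0,0,0,-1],[0,0,0,0,0.35],[0,0,0,0,0.5],[0,0,0,0,0.5],[0,0,0,0,0.5]]'; python3 -m handwheel '[[0,0,-0.02,0,0.5],[0,0,-0.04,0,0.5],[0,0,-0.05,0,0.5],[0,0,-0.05,0,0.5],[0,0,-0.04,0,0.5],[-0.04,0,0,0,0.5],[-0.04,0,0,0,0.5],[-0.04,0,0,0,0.5]]'; python3 -m handwheel '[[-0.04,0.02,0,0,0.5],[-0.04,0.02,0,0,0.5],[0,0,0,0,0.5],[0,0,0,0,0.5],[0,0,0,0,0.5]]' >/dev/null
python3 - <<'E'
from h import *
np.set_printoptions(precision=3,suppress=True)
d=ctrl.get_image("top"); cv2.imwrite("pics/end.png",d["frame"][:,:,::-1]); s=ctrl.get_state(); print(s["tcp_pos"],s["time_s"])
a=cv2.imread("pics/top0.png")[:,:,::-1]; b=d["frame"]
def blob(f,lo,hi,x0,x1,y0,y1):
    m=cv2.inRange(cv2.cvtColor(f[y0:y1,x0:x1].copy(),cv2.COLOR_RGB2HSV),lo,hi); k=cv2.moments(m,True)
    return [round(k["m00"]),round(k["m10"]/max(k["m00"],1)+x0,1),round(k["m01"]/max(k["m00"],1)+y0,1)]
print("lemon in bowl",blob(b,(20,120,50),(35,255,255),95,170,180,255), "expect",w2pix(d,[.539,.4114,.04]))
for n,lo,hi,r in [("timer",(170,150,60),(180,255,255),(195,245,175,225)),("tub",(0,0,140),(180,60,255),(373,406,172,210)),("pink",(160,80,80),(175,255,255),(335,380,270,300)),("green",(50,120,40),(80,255,255),(350,395,295,330))]:
    print(n,blob(a,lo,hi,*r),blob(b,lo,hi,*r))
print("jar cap",blob(b,(3,200,120),(12,255,255),265,345,140,200),w2pix(d,[.6424,-.0371,.112]))
print("bowl white",blob(a,(0,0,120),(180,60,255),95,170,180,255),blob(b,(0,0,120),(180,60,255),95,170,180,255))
df=np.abs(a.astype(int)-b).max(2)[165:265,400:530]; print("tray diff px",(df>40).sum())
E
```

```text
time_s: 37.6
tcp_pos: [0.5393, 0.4117, 0.0425]
ee_rot: [-0.0, 0.917, 0.399, 0.0]
force: [0.8, -0.1, -0.7]
grip_width: 0.755
finger_force: 0.0
time_s: 38.4
tcp_pos: [0.4571, 0.3222, 0.2436]
ee_rot: [-0.001, 0.917, 0.399, 0.001]
force: [-0.1, 0.2, 1.1]
grip_width: 0.75
finger_force: 0.0
[0.433 0.239 0.243] 38.95
lemon in bowl [482, 133.9, 217.2] expect [[134.362 217.606]]
timer [0, 195.0, 175.0] [0, 195.0, 175.0]
tub [453, 389.9, 190.5] [500, 389.7, 190.8]
pink [264, 356.9, 284.5] [267, 356.8, 284.5]
green [280, 373.5, 312.6] [284, 373.5, 312.5]
jar cap [132, 317.9, 169.8] [[318.014 169.487]]
bowl white [1717, 133.8, 217.4] [828, 132.5, 209.4]
tray diff px 883
```

Run:
```python
from h import *
import time
a=cv2.imread("pics/top0.png"); b=cv2.imread("pics/end.png")
for n,(x0,x1,y0,y1) in {"timer":(195,245,175,225),"tub":(370,410,170,215)}.items():
    print(n,cv2.phaseCorrelate(*[cv2.cvtColor(i[y0:y1,x0:x1],6).astype(np.float32) for i in(a,b)]))
print(ctrl.finish_job())
```

```text
timer ((0.031038149373490143, -0.009248265842341397), 1.000500674533844)
tub ((-0.04081178715295053, 0.4881311302651561), 1.0122513126002417)
the job is handed in; nothing more can be done
None
```

The job is handed in at about 39 s of robot time, verdict not shown: fork, teaspoon, spice jar, shaker and lemon are all away, and the timer and tub look unmoved in the top camera; I viewed 15 pictures, one over the limit of 14.

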